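# Lock the cutter arbor of a key machine with its locking pin

### The job

The nut of the key-machine cutter is to be undone, so block its arbor first: take the locking pin out of the wooden tool block, stand it in the guide bush on top of the cutter head so that it rests on the arbor, and turn the arbor by its belt pulley until you feel the pin catch in the arbor's hidden cross-hole. Stop turning as soon as it catches, because forcing the arbor against the pin bends it; then push the pin gently but fully home, until its collar sits on the rim of the bush, and let go. Leave the other things on the bench where they are.

Things in the scene. Friction and masses are not known exactly. Their poses are not given: they have to be found in the camera images.
- cutter_head: Grey cast cutter head of a key machine, fixed to the bench, foot 90 x 120 mm. Origin on the bench top under the arbor's axis; y axis along the level arbor (70 mm up), z up. Belt pulley at the +y end (outer face 108 mm from the origin), toothed cutter and its nut at the -y end (99 mm). The housing spans y -64 to +38 mm, 98 mm high without the bush.
- bush_rim (a point): Centre of the upper rim of the guide bush, 143.5 mm above the bench: a steel tube, 30 mm outside, upright on the housing, 20 mm from the origin towards the cutter (115 mm from the pulley's middle). Axes as the head's. Bore 16.4 mm wide for the upper 46 mm, then 9.8 mm for 14 mm down to the arbor, whose top is 60.5 mm below the rim. Two sprung balls stand into the bore 18 mm below the rim.
- arbor_under_bush (a point): Point on the arbor's axis under the bush, 70 mm above the bench; axes as the head's, not turning. Here the arbor is 26 mm thick with one 10.5 mm cross-hole right through. Its angle is not measured or marked. A mouth of the hole comes under the bush after 25 to 86 degrees when the TOP of the pulley is turned towards the head's +x (away from the robot), and every half turn, either way.
- pulley_centre (a point): Middle of the belt pulley on the arbor's axis, 70 mm above the bench; axes as the head's, y along the arbor, not turning. Plain round aluminium disc, 84 mm diameter, 16 mm thick, 49 mm clear of the housing, shaft there 20 mm thick. Pinch it across its 16 mm at the rim and carry it round: light even drag, about 1.2 N at the rim, and it stays where it is left.
- pin_knob (a point): Middle of the knob of the steel locking pin: knurled, 24 mm diameter, 24 mm high, at the pin's top; z up along the pin. At the start the pin (90 g) stands upright in the middle hole, 44 mm deep, of a wooden block 46 x 126 x 50 mm, knob middle 116.5 mm above the bench; two drift stubs 43 mm either side of it end 68 mm above the bench.
- pin_collar (a point): Centre of the underside of the pin's collar (23 mm wide, 5 mm thick), 17 mm below the knob's middle, 93.5 mm above the tip; z up along the pin. Below it the pin is 14.4 mm thick for 40 mm, tapers for 4 mm, then 9 mm thick down to a blunt conical tip. Standing on the solid arbor the collar is 33 mm above the rim; fully home it sits on the rim.
- locking_pin: The locking pin, origin at its tip. Over the hole it drops 7 mm by its own weight onto the sprung balls and catches the arbor, which can then turn some 20 degrees at most before it is blocked hard. Then push the pin: 9 to 15 N over the balls, 1 to 3 N after, until the collar is seated. More than 100 N in all against head and arbor bends it; once it is caught, about 14 N at the pulley's rim does that.
- bench_vice: Furniture, fixed: cast bench vice between the cutter head and the tool block, 178 mm high, reaching 147 mm from its origin towards the robot and 81 mm to either side; carry the pin over or in front of it. Further back a blue board hangs over the left half of the bench, 0.66 m from the robot, lower edge 0.41 m above the bench: keep the wrist clear of it.
- spanner: Bystander: steel open spanner, 150 mm, lying on the bench.
- screwdriver_amber: Bystander: screwdriver with amber handle, 208 mm, lying near the bench's front edge.
- red_tin_tray: Bystander: small reddish tin tray with pins and springs, 60 x 90 x 20 mm.
- oiler: Bystander: pump oiler, 143 mm high.
Not all that is in view belongs to the job. Of the things that look like the locking_pin, the smaller one is meant.

How it is judged (in metres and radians):
At the end, for the whole second after the job is handed in: The locking pin is fully home through the arbor: the underside of its collar is within 2 mm of the bush's rim and within 3 mm of its middle, the pin is upright (within 0.06 rad of the bush) and at rest (z of pin_collar in the frame of bush_rim below 0.002 m and horizontal distance between pin_collar and bush_rim below 0.003 m and angle between the z axis of pin_collar and the z axis of bush_rim, either way round below 0.06 rad and linear speed of locking_pin below 0.01 m/s); the robot touches nothing.
It fails at once if the pin was loaded with more than 100 N against the head or its arbor (bent) (contact force between locking_pin and cutter_head above 100 N).
It fails at once if a bystander was moved by more than 30 mm (distance of any of spanner, screwdriver_amber, red_tin_tray, oiler from where it was at the start of the episode above 0.03 m).
It also fails if it takes over 72 s, if anything falls off the work surface, if the arm or the gripper's body presses on something with over 40 N, if the wrist force passes 120 N, or if a joint passes its speed limit or range.

### The arm

A 6-joint arm with a two-finger parallel gripper is mounted at the origin on a cart in front of the work surface, level with it; the furniture and walls round the work are solid. World frame = base frame: x ahead of the robot, y to its left, z up, the work surface at z = 0. Lengths are in m, angles in degrees, forces in N, time in s.
With the tool pointing down it reaches from about 0.3 to 0.75 m from the base axis. Payload 8.5 kg.
Tool frame: the origin (TCP) lies at the very end of the fingers, on their centre line; the grasp point (between the pads) lies 19 mm behind it; z points along the fingers, y is the line along which they close (so a half turn about z gives the same grasp; the last joint's range is limited). The gripper opens to 85 mm and grips with 20 to 120 N. Pads are 22 mm wide; open, the fingers measure 114 mm over their backs; the gripper's body (76 mm by 85 mm) begins 54 mm behind the grasp point. The pads swing forward as they close: fully open they stand 13 mm farther back than shut.
Start: joints at [-81.205, 21.807, 74.336, -0, 83.858, -12.336], TCP at [0.198, -0.513, 0.231] pointing down, gripper open.
Joint ranges: [-178.18, 178.18], [-50.72, 133.34], [12.68, 142.11], [-81.47, 261.47], [9.98, 163.14], [-165.26, 165.26]. Speed limits (degrees/s): [136.94, 136.94, 180, 180, 180, 180].

### API

Orientations are given as a 3x3 rotation matrix whose columns are the frame's x, y, z axes.
In Python, from rig import observe, cams, ticket gives the robot as it stands.
- The arm moves only by the tool move_arm, never from a script. Its arguments are lists of equal length, an entry for each row: "jaw": the finger opening in cm, from 0 to 8.54; "dp": the shift along the tool's x, y, z in cm, a list of three; "turn": the turn, a rotation vector about the tool's x, y, z in rad, a list of three. In form: {"jaw": [jaw, ...], "dp": [[tx, ty, tz], ...], "turn": [[wx, wy, wz], ...]}. A call has 1 to 12 rows; each row shifts and turns the commanded pose from where the row before left it, along the tool's axes as they then stand; what a row does not reach is not made up. A row lasts 1/12 s, in which the tool goes at most 41.7 mm and 7.16 degrees, less where a joint would pass 70% of its speed; a pose out of reach is approached as far as the arm can. A call is refused whole if a number of a shift passes 4.17 or a number of a turn 0.125, either way. A call with a gripper value outside its range is refused whole. The fingers move at their own pace and stop on an object; "force" is the grip in N (left out, the last holds). Time passes only in rows, so rows that do not move let the fingers close. It gives the time, the measured TCP pose, the force, the opening and the grip force at its end, in the units of the state.
- observe(): the state, without advancing time (a new reading comes with each control period).
- cams.get_image(name): name is "side" or "top" or "wrist"; returns (picture, depth): 400x640x3 uint8, red, green, blue; 400x640 float32, m along the optical axis (not along the pixel's ray), 0 where there is no reading.
- cams.calibration(name): a dict with "vertical_fov" (degrees; the focal length in pixels is half the picture's height over the tangent of half this angle, whatever the lens; pixels are square), "cx", "cy" (the principal point, pixels), "view" (4x4, takes a point from world to camera coordinates); the wrist camera has in their place "tool_from_camera" (4x4, takes a point from camera to tool coordinates, whose origin is the TCP and whose axes are the flange's). Camera axes: x right, y up, looking along -z (the intrinsics and any distortion apply to the point x, -y, -z); pixel columns grow to the right and rows downward; lengths in m; the calibration is good to about 2 mm. A picture is of the moment at which its call begins: read the wrist's pose just before it. calibration takes no time and is no camera call.
- ticket.close_job(): hands the job in; it is judged then, once.
Trained networks look in the newest picture that a camera, given by its name, has taken for a name from the list of things; names that differ only in an ending like _2 or _b are one class to them, and where a whole thing is asked for, a point or a joint stands for the part that bears it (a point fixed in the world has none). Each returns a list of dicts, best first, with "p" (0 to 1); they miss things now and then, are a little off and sometimes report something else, mostly with a low value. They report only what shows in the picture. A call takes as long as a camera call. They do not tell look-alikes from the thing itself.
- cams.spot_in(camera, query): "box" ([centre column, centre row, width, height] as shares, 0 to 1, of the picture: columns of its width, rows of its height, round what is visible of it).
- cams.outline_of(camera, query): "mask" (400x640 bool, what is visible of it) and "box" ([centre column, centre row, width, height] as shares, 0 to 1, of the picture: columns of its width, rows of its height, round what is visible of it).
- cams.mark_of(camera, query): "location" ([column, row] as shares, 0 to 1, of the picture: columns of its width, rows of its height: a listed point, or the origin of a listed thing).
The state is a dict: "time_s": time; "q": joint angles; "qvel": joint speeds; "joint_efforts": joint torques, N m; "position": TCP position; "tool_rot": TCP orientation; "ft_force": force on the tool from outside, world axes, zero at the start; "wrist_torque": the same for the moment, N m; "grip_width": finger opening in m; "gripper_force": force on a finger pad.
Only numpy, scipy, OpenCV 4.12 (cv2) and the standard library are available. Lean on these libraries where they do the work, as an engineer would, in place of code of your own. Each camera call takes 0.05 s, during which the arm holds its last target. There are 200 camera calls.

## Working session

There is one attempt and no reset: what is moved stays moved. The work goes in short steps, Python scripts to look and compute and a tool call to move; the robot and the scene stay as the last step left them, time stands still between calls to the robot, and variables do not carry over. Pictures are saved under pics/ and viewed, at most 10 in all, crops included, and the job is handed in when it is done.

Besides the shell and the picture viewer there is one more tool, called after "Emit:" by a JSON object that holds its "op" and its "data". move_arm: Moves the arm, as the interface text tells. Its arguments: {"type":"object","properties":{"jaw":{"type":"array","items":{"type":"number"}},"dp":{"type":"array","items":{"type":"array","items":{"type":"number"}}},"turn":{"type":"array","items":{"type":"array","items":{"type":"number"}}},"force":{"type":"number"}},"required":["jaw","dp","turn"]}

```bash
ls; mkdir -p pics; cat > h.py <<'E'
import numpy as np, cv2
from rig import observe, cams, ticket
def K(name):
    c=cams.calibration(name); f=200/np.tan(np.radians(c["vertical_fov"]/2)); return c,f
def pose():
    s=observe(); T=np.eye(4); T[:3,:3]=np.array(s["tool_rot"]); T[:3,3]=s["position"]; return s,T
def cam2world(name,T=None):
    c,f=K(name)
    return (T@np.array(c["tool_from_camera"])) if name=="wrist" else np.linalg.inv(np.array(c["view"]))
def ray(name,u,v,T=None):
    c,f=K(name); M=cam2world(name,T)
    d=np.array([(u-c["cx"])/f,-(v-c["cy"])/f,-1]); return M[:3,3],M[:3,:3]@d
def atz(name,u,v,z,T=None):
    o,d=ray(name,u,v,T); return o+d*(z-o[2])/d[2]
def cloud(name,depth,T=None):
    c,f=K(name); M=cam2world(name,T); v,u=np.mgrid[0:400,0:640]
    P=np.stack([(u-c["cx"])/f*depth,-(v-c["cy"])/f*depth,-depth],-1)
    return P@M[:3,:3].T+M[:3,3]
def proj(name,p,T=None):
    c,f=K(name); M=np.linalg.inv(cam2world(name,T)); q=M[:3,:3]@np.array(p)+M[:3,3]
    return c["cx"]+f*q[0]/-q[2], c["cy"]-f*q[1]/-q[2]
E
python3 - <<'E'
from h import *
for n in ["side","top"]:
    im,d=cams.get_image(n); np.savez(f"pics/{n}0.npz",im=im,d=d); cv2.imwrite(f"pics/{n}0.png",im[:,:,::-1])
    c,f=K(n);print({k:v for k,v in c.items() if k!="view"},f, cam2world(n)[:3,3])
    for q in ["bush_rim","pulley_centre","pin_knob","pin_collar","cutter_head"]:
        for r in cams.mark_of(n,q)[:3]: print(n,q,round(r["p"],2),np.round(np.array(r["location"])*[640,400],1))
print(pose()[1]); print(K("wrist")[0])
E
```

```text
pics
{'vertical_fov': 56.94316171324032, 'cx': 325.9376436081325, 'cy': 202.80198150374267} 368.79028063658694 [0.08284602 0.74104487 0.6314622 ]
side bush_rim 0.95 [309.1 236.5]
side bush_rim 0.66 [342.6 200.9]
side bush_rim 0.29 [356.  238.2]
side pulley_centre 0.61 [275.4 281.8]
side pin_knob 0.82 [401.6 153.5]
side pin_knob 0.6 [370.9 168.4]
side pin_collar 0.88 [397.9 158.6]
side pin_collar 0.68 [371.3 178. ]
side pin_collar 0.16 [372.1 169.8]
side cutter_head 0.73 [309.8 281. ]
side cutter_head 0.46 [207.5 285.6]
{'vertical_fov': 47.193774668603254, 'cx': 318.4793040402357, 'cy': 209.73722598419826} 457.84971070880295 [ 0.27921855 -0.01091105  1.18562805]
top bush_rim 0.76 [241.7 225. ]
top pulley_centre 0.74 [202.9 214.9]
top pin_knob 0.8 [465.7 237.9]
top pin_knob 0.47 [414.2 221.5]
top pin_collar 0.9 [462.8 241. ]
top pin_collar 0.46 [410.9 227.5]
top pin_collar 0.44 [199.7 153.6]
top cutter_head 0.74 [244.4 231.5]
[[ 9.32751216e-01  3.60520690e-01 -4.28995064e-05  1.98249024e-01]
 [ 3.60520691e-01 -9.32751215e-01  3.85231651e-05 -5.12989238e-01]
 [-2.61261687e-05 -5.13986888e-05 -9.99999998e-01  2.31317752e-01]
 [ 0.00000000e+00  0.00000000e+00  0.00000000e+00  1.00000000e+00]]
{'vertical_fov': 71.76616961617263, 'cx': 315.6689567974878, 'cy': 196.9460182367694, 'tool_from_camera': array([[-1.69139061e-03,  9.55921345e-01,  2.93617987e-01,
         7.62502901e-02],
       [ 9.99998356e-01,  1.80869157e-03, -1.27986206e-04,
        -1.74196180e-04],
       [-6.53409125e-04,  2.93617288e-01, -9.55922832e-01,
        -1.41446139e-01],
       [ 0.00000000e+00,  0.00000000e+00,  0.00000000e+00,
         1.00000000e+00]])}
```

View pics/top0.png

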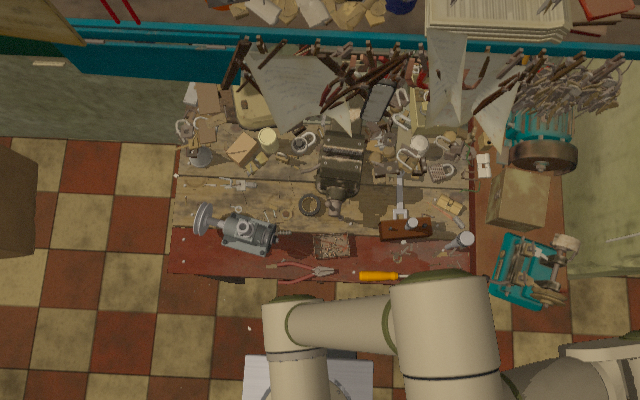

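View pics/side0.png

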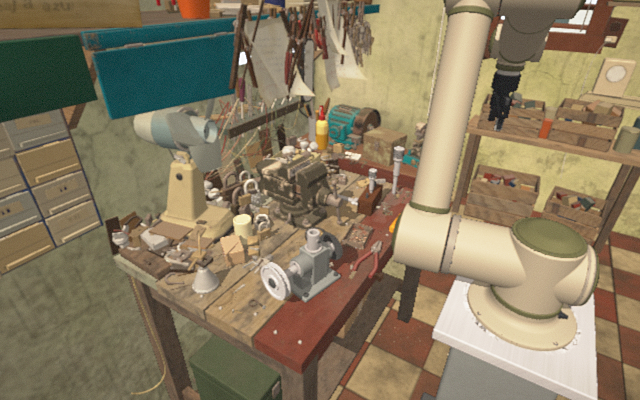

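```bash
python3 - <<'E'
from h import *
f=lambda n,u,v,z:print(n,(u,v),z,np.round(atz(n,u,v,z),4))
f("top",241.7,225,.1435); f("side",309.1,236.5,.1435); f("top",202.9,214.9,.07)
f("top",465.7,237.9,.1165);f("side",401.6,153.5,.1165)
f("top",414.2,221.5,.1165);f("side",370.9,168.4,.1165)
for n in ["top","side"]:
    z=np.load(f"pics/{n}0.npz");C=cloud(n,z["d"])
    for u,v in ([(242,225),(466,238),(414,221),(203,215)] if n=="top" else [(309,236),(402,153),(371,168),(343,201)]):
        print(n,u,v,np.round(C[v,u],3), z["d"][v,u])
E
```

```text
top (241.7, 225) 0.1435 [0.4483 0.1687 0.1435]
side (309.1, 236.5) 0.1435 [0.4448 0.1883 0.1435]
top (202.9, 214.9) 0.07 [0.4807 0.2795 0.07  ]
top (465.7, 237.9) 0.1165 [ 0.4487 -0.3563  0.1165]
side (401.6, 153.5) 0.1165 [ 0.4572 -0.4223  0.1165]
top (414.2, 221.5) 0.1165 [ 0.4818 -0.2346  0.1165]
side (370.9, 168.4) 0.1165 [ 0.4972 -0.2546  0.1165]
top 242 225 [0.452 0.172 0.119] 1.080558
top 466 238 [ 0.44  -0.339  0.173] 1.0227466
top 414 221 [ 0.481 -0.232  0.127] 1.076175
top 203 215 [0.475 0.271 0.101] 1.1030436
side 309 236 [0.449 0.182 0.139] 0.8261529
side 402 153 [ 0.428 -0.334  0.157] 1.1891116
side 371 168 [ 0.488 -0.234  0.129] 1.1559123
side 343 201 [ 0.563 -0.198  0.002] 1.2272688
```

Top view: the block holds a knobbed pin at (413,222), while a taller look-alike stands alone at (464,240). The one in the block fits: it is smaller, its knob top is at about 0.128 m as expected, and the other tops out at about 0.17 m. I'll confirm this with a crop and refine the positions from depth.

```bash
python3 - <<'E'
from h import *
z=np.load("pics/side0.npz"); im=z["im"]; zt=np.load("pics/top0.npz")["im"]
a=cv2.resize(im[120:270,330:430],(400,600),interpolation=cv2.INTER_CUBIC); b=cv2.resize(zt[180:280,380:480],(400,400),interpolation=cv2.INTER_CUBIC)
o=np.zeros((600,800,3),np.uint8); o[:,:400]=a;o[:400,400:]=b; cv2.imwrite("pics/crop0.png",o[:,:,::-1])
for n in ["top","side"]:
    C=cloud(n,np.load(f"pics/{n}0.npz")["d"]).reshape(-1,3)
    def near(x,y,r,z0,z1): 
        m=(np.hypot(C[:,0]-x,C[:,1]-y)<r)&(C[:,2]>z0)&(C[:,2]<z1); P=C[m]; 
        return len(P),np.round(np.median(P,0),4) if len(P) else 0,np.round((P.min(0)+P.max(0))/2,4) if len(P) else 0
    print(n,"knobtop",near(.483,-.233,.03,.118,.14)); print("big",near(.435,-.337,.03,.15,.2))
    print("bush",near(.449,.18,.035,.13,.16)); print("block",near(.48,-.235,.09,.045,.055)); 
    print("pulley",near(.48,.28,.06,.08,.12))
    print("vice", near(.52,-.05,.15,.13,.2))
E
```

```text
top knobtop (93, array([ 0.4779, -0.2269,  0.1279]), array([ 0.4786, -0.2281,  0.1255]))
big (223, array([ 0.4398, -0.3393,  0.1695]), array([ 0.4402, -0.3416,  0.1636]))
bush (118, array([0.4455, 0.1661, 0.1425]), array([0.4459, 0.1663, 0.1391]))
block (767, array([ 0.4758, -0.2199,  0.0503]), array([ 0.4781, -0.2282,  0.05  ]))
pulley (346, array([0.468 , 0.2754, 0.0966]), array([0.4719, 0.2596, 0.0978]))
vice (1808, array([ 0.6041, -0.0525,  0.175 ]), array([ 0.5835, -0.0535,  0.1567]))
side knobtop (47, array([ 0.4789, -0.2213,  0.1266]), array([ 0.4805, -0.2239,  0.1245]))
big (96, array([ 0.4418, -0.3291,  0.1651]), array([ 0.4428, -0.3388,  0.1616]))
bush (143, array([0.4458, 0.173 , 0.141 ]), array([0.4474, 0.1699, 0.138 ]))
block (262, array([ 0.4748, -0.2117,  0.0505]), array([ 0.4808, -0.2254,  0.05  ]))
pulley (430, array([0.4669, 0.2826, 0.0946]), array([0.4748, 0.2597, 0.0968]))
vice (1125, array([ 0.5954, -0.0301,  0.1658]), array([ 0.5832, -0.0502,  0.1554]))
```

View pics/crop0.png

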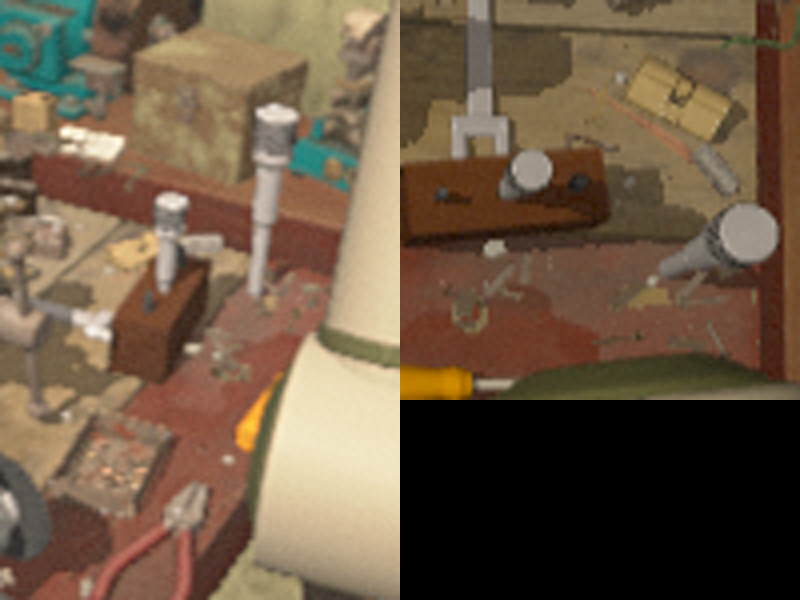

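The crop confirms it: the short pin standing in the brown block, side (371,168) and top (413,222), is the one meant. The taller free-standing pin at side (399,150) and top (464,240) is the look-alike. Next I move above the pin.

Emit:
{"op": "move_arm", "data": {"jaw": [7, 7, 7, 7, 7, 7, 7, 7, 7, 7, 7, 7], "dp": [[3.04, -1.38, 0.1], [3.04, -1.38, 0.1], [3.04, -1.38, 0.1], [3.04, -1.38, 0.1], [3.04, -1.38, 0.1], [3.04, -1.38, 0.1], [3.04, -1.38, 0.1], [3.04, -1.38, 0.1], [3.04, -1.38, 0.1], [3.04, -1.38, 0.1], [3.04, -1.38, 0.1], [3.04, -1.38, 0.1]], "turn": [[0, 0, 0], [0, 0, 0], [0, 0, 0], [0, 0, 0], [0, 0, 0], [0, 0, 0], [0, 0, 0], [0, 0, 0], [0, 0, 0], [0, 0, 0], [0, 0, 0], [0, 0, 0]], "force": 40}}

```text
time_s: 1.6
position: [0.4798, -0.2256, 0.2194]
tool_rot: [[0.933, 0.361, 0.0], [0.361, -0.933, -0.0], [0.0, 0.0, -1.0]]
ft_force: [-0.2, -0.3, -0.1]
grip_width: 0.07
gripper_force: 0.0
```

```bash
cat >> h.py <<'E'
def snap(tag,name="wrist"):
    s,T=pose(); im,d=cams.get_image(name); cv2.imwrite(f"pics/{tag}.png",im[:,:,::-1]); np.savez(f"pics/{tag}.npz",im=im,d=d,T=T); return s,T,im,d
def circ(P):
    A=np.c_[2*P[:,:2],np.ones(len(P))]; s=np.linalg.lstsq(A,(P[:,:2]**2).sum(1),rcond=None)[0]; return s[:2],np.sqrt(s[2]+s[0]**2+s[1]**2)
def tocmd(T,d): return np.round(T[:3,:3].T@np.array(d)*100,2)
E
python3 - <<'E'
from h import *
s,T,im,d=snap("w1"); print(s["time_s"],np.round(T,4),np.round(s["q"],1),s["grip_width"],s["ft_force"])
C=cloud("wrist",d,T).reshape(-1,3)
for nm,r,z0,z1 in [("knobtop",.04,.124,.133),("mid",.04,.105,.13),("block",.1,.046,.054)]:
    m=(np.hypot(C[:,0]-.479,C[:,1]+.227)<r)&(C[:,2]>z0)&(C[:,2]<z1);P=C[m];print(nm,len(P),np.round(np.median(P,0),4),np.round((P.min(0)+P.max(0))/2,4),np.round(np.ptp(P,axis=0),3))
for q in ["pin_knob","pin_collar"]:
    for r in cams.mark_of("wrist",q)[:2]:
        uv=np.array(r["location"])*[640,400]; print(q,r["p"],uv,atz("wrist",*uv,.1165 if q=="pin_knob" else .0995,T))
E
```

```text
1.6 [[ 9.328e-01  3.605e-01  3.000e-04  4.798e-01]
 [ 3.605e-01 -9.328e-01 -2.000e-04 -2.256e-01]
 [ 1.000e-04  3.000e-04 -1.000e+00  2.194e-01]
 [ 0.000e+00  0.000e+00  0.000e+00  1.000e+00]] [-38.   20.3  78.7  -0.   80.9  30.9] 0.069968680619479 [-0.17140735 -0.33278842 -0.08038449]
knobtop 563 [ 0.4828 -0.227   0.1271] [ 0.4825 -0.2271  0.1265] [0.024 0.024 0.005]
mid 690 [ 0.4845 -0.2264  0.1269] [ 0.4825 -0.2271  0.1173] [0.024 0.025 0.024]
block 3619 [ 0.4856 -0.2182  0.0487] [ 0.4822 -0.2272  0.0499] [0.062 0.13  0.008]
pin_knob 0.57 [318.4  198.08] [ 0.48080541 -0.22787397  0.1165    ]
pin_collar 0.95 [321.088 189.32 ] [ 0.48526634 -0.22915853  0.0995    ]
pin_collar 0.9 [412.288 276.28 ] [ 0.42961562 -0.35718211  0.0995    ]
```

View pics/w1.png

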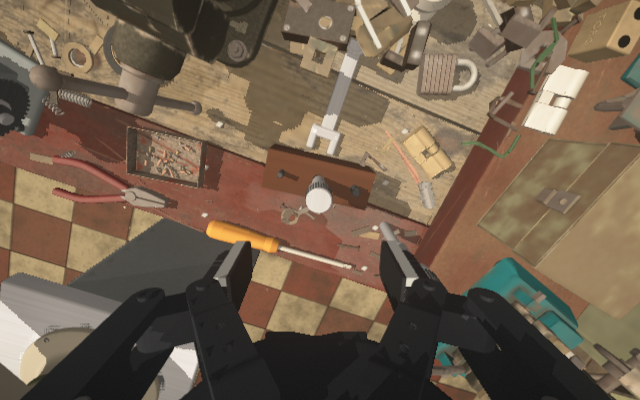

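The wrist view shows the pin's knob centred at (318,199) over the block; depth puts it at (0.4825, -0.2271), 24 mm wide, which matches. I descend and grip.

Emit:
{"op": "move_arm", "data": {"jaw": [5, 5, 5, 5, 5, 5, 5, 5, 5, 2, 2, 2], "dp": [[0.2, 0.24, 0], [0, 0, 2], [0, 0, 2], [0, 0, 2], [0, 0, 2], [0, 0, 2], [0, 0, 1.2], [0, 0, 0.74], [0, 0, 0], [0, 0, 0], [0, 0, 0], [0, 0, 0]], "turn": [[0, 0, 0], [0, 0, 0], [0, 0, 0], [0, 0, 0], [0, 0, 0], [0, 0, 0], [0, 0, 0], [0, 0, 0], [0, 0, 0], [0, 0, 0], [0, 0, 0], [0, 0, 0]], "force": 40}}

```text
time_s: 2.75
position: [0.4819, -0.229, 0.101]
tool_rot: [[0.933, 0.36, 0.002], [0.36, -0.933, -0.001], [0.001, 0.002, -1.0]]
ft_force: [-0.0, 0.0, 1.8]
grip_width: 0.0228
gripper_force: 39.0
```

Emit:
{"op": "move_arm", "data": {"jaw": [2, 2, 2, 2], "dp": [[0, 0, 0], [0, 0, 0], [0, 0, 0], [0, 0, 0]], "turn": [[0, 0, 0], [0, 0, 0], [0, 0, 0], [0, 0, 0]]}}

```text
time_s: 3.08
position: [0.482, -0.2289, 0.1009]
tool_rot: [[0.933, 0.361, 0.002], [0.361, -0.933, -0.001], [0.001, 0.002, -1.0]]
ft_force: [-0.4, 0.4, 6.3]
grip_width: 0.0229
gripper_force: 39.3
```

Emit:
{"op": "move_arm", "data": {"jaw": [2, 2, 2, 2, 2, 2, 2, 2, 2, 2, 2], "dp": [[0, 0, -0.5], [0, 0, -1.5], [0, 0, -2], [0, 0, -2.5], [0, 0, -2.5], [0, 0, -2.5], [0, 0, -2.5], [0, 0, -2.5], [0, 0, -2.5], [0, 0, -1], [0, 0, 0]], "turn": [[0, 0, 0], [0, 0, 0], [0, 0, 0], [0, 0, 0], [0, 0, 0], [0, 0, 0], [0, 0, 0], [0, 0, 0], [0, 0, 0], [0, 0, 0], [0, 0, 0]], "force": 60}}

```text
time_s: 4.0
position: [0.482, -0.2288, 0.3026]
tool_rot: [[0.933, 0.361, 0.004], [0.361, -0.933, -0.003], [0.003, 0.004, -1.0]]
ft_force: [0.3, -0.1, -0.9]
grip_width: 0.0222
gripper_force: 58.8
```

```bash
python3 - <<'E'
from h import *
s,T,im,d=snap("top1","top"); print(s["time_s"],np.round(T,4),np.round(s["q"],1),s["grip_width"],s["ft_force"])
s,T,im,d=snap("side1","side")
C=cloud("side",d).reshape(-1,3)
m=(np.hypot(C[:,0]-.482,C[:,1]+.229)<.016)&(C[:,2]>.15)&(C[:,2]<.30);P=C[m]
print(len(P), P[:,2].min())
for a in np.arange(.18,.30,.01):
    Q=P[(P[:,2]>=a)&(P[:,2]<a+.01)]
    if len(Q)>3: print(round(a,3),len(Q),np.round(np.median(Q,0),4))
E
```

```text
4.0 [[ 0.9327  0.3607  0.0039  0.482 ]
 [ 0.3607 -0.9327 -0.003  -0.2288]
 [ 0.0025  0.0042 -1.      0.3026]
 [ 0.      0.      0.      1.    ]] [-38.1  17.6  68.9   0.   93.1  30.7] 0.022177648294220056 [ 0.3385075  -0.09187639 -0.92334324]
118 0.20699262706009358
0.21 10 [ 0.4809 -0.2243  0.2149]
0.22 9 [ 0.4795 -0.2244  0.2243]
0.23 11 [ 0.4808 -0.2249  0.2358]
0.24 10 [ 0.4811 -0.2229  0.2462]
0.25 10 [ 0.4798 -0.2247  0.2539]
0.26 16 [ 0.48   -0.2224  0.2652]
0.27 18 [ 0.479  -0.2217  0.2748]
0.28 18 [ 0.479  -0.2227  0.2855]
0.29 13 [ 0.4788 -0.2226  0.2934]
```

Emit:
{"op": "move_arm", "data": {"jaw": [2, 2, 2, 2, 2, 2, 2, 2, 2, 2, 2, 2], "dp": [[0.45, -2.5, -0.2], [0.45, -3.4, -0.2], [0.45, -3.4, -0.2], [0.45, -3.4, -0.2], [0.45, -3.4, -0.2], [0.45, -3.4, 0], [0.45, -3.4, 0], [0.45, -3.4, 0], [0.45, -3.4, 0], [0.45, -3.4, 0], [0.45, -3.4, 0], [0.45, -2.5, 0]], "turn": [[0, 0, 0], [0, 0, 0], [0, 0, 0], [0, 0, 0], [0, 0, 0], [0, 0, 0], [0, 0, 0], [0, 0, 0], [0, 0, 0], [0, 0, 0], [0, 0, 0], [0, 0, 0]]}}

```text
time_s: 5.1
position: [0.3897, 0.1568, 0.3087]
tool_rot: [[0.932, 0.362, -0.003], [0.362, -0.932, 0.0], [-0.002, -0.001, -1.0]]
ft_force: [-0.0, -0.0, -0.4]
grip_width: 0.0224
gripper_force: 59.0
```

Emit:
{"op": "move_arm", "data": {"jaw": [2, 2, 2, 2, 2, 2, 2, 2], "dp": [[0, 0, 0], [0, 0, 0], [0, 0, 0], [0, 0, 0], [0, 0, 0], [0, 0, 0], [0, 0, 0], [0, 0, 0]], "turn": [[0, 0, 0.1], [0, 0, 0.1], [0, 0, 0.1], [0, 0, 0.1], [0, 0, 0.1], [0, 0, 0.1], [0, 0, 0.04], [0, 0, 0]]}}

```text
time_s: 5.77
position: [0.3909, 0.1546, 0.3086]
tool_rot: [[0.963, -0.269, -0.003], [-0.269, -0.963, -0.0], [-0.003, 0.001, -1.0]]
ft_force: [0.9, 0.5, -0.7]
grip_width: 0.0223
gripper_force: 59.0
```

```bash
python3 - <<'E'
from h import *
s,T,im,d=snap("w2"); print(s["time_s"],np.round(T,4),np.round(s["q"],1),s["grip_width"],s["ft_force"])
C=cloud("wrist",d,T).reshape(-1,3)
m=(np.hypot(C[:,0]-.448,C[:,1]-.168)<.03)&(C[:,2]>.139)&(C[:,2]<.149);P=C[m];print("rim",len(P),np.round(np.median(P,0),4),np.round((P.min(0)+P.max(0))/2,4),np.round(np.ptp(P,axis=0),4),circ(P))
for q in ["bush_rim","pulley_centre","arbor_under_bush"]:
    for r in cams.mark_of("wrist",q)[:2]:
        uv=np.array(r["location"])*[640,400]; print(q,r["p"],uv,atz("wrist",*uv,.1435 if q=="bush_rim" else .07,T))
E
```

```text
5.7667 [[ 9.631e-01 -2.692e-01 -2.800e-03  3.909e-01]
 [-2.692e-01 -9.631e-01 -3.000e-04  1.546e-01]
 [-2.600e-03  1.000e-03 -1.000e+00  3.086e-01]
 [ 0.000e+00  0.000e+00  0.000e+00  1.000e+00]] [  5.4   5.6  83.7  -0.   90.9 111. ] 0.022322927550350792 [ 0.91348162  0.54408537 -0.74762754]
rim 412 [0.4499 0.1676 0.142 ] [0.4494 0.1679 0.1418] [0.0291 0.0294 0.0056] (array([0.44952327, 0.16774697]), np.float64(0.011798515232610328))
bush_rim 0.64 [286.784 135.48 ] [0.44886469 0.17164396 0.1435    ]
pulley_centre 0.57 [212.672 131.08 ] [0.47748038 0.27417527 0.07      ]
arbor_under_bush 0.86 [296.32 129.  ] [0.44973354 0.16559073 0.07      ]
```

View pics/w2.png

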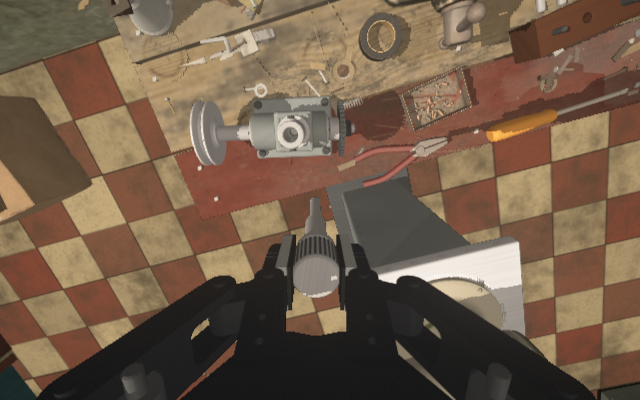

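The wrist view shows the bush ring at (292,131), the pulley at (210,132), and the pin hanging upright with its tip at (315,200). I'll measure the pin axis and the pulley.

```bash
python3 - <<'E'
from h import *
z=np.load("pics/w2.npz");d=z["d"];T=z["T"]; C=cloud("wrist",d,T); G=C.reshape(-1,3)
# pin profile rows
m=(np.hypot(G[:,0]-T[0,3],G[:,1]-T[1,3])<.02)&(G[:,2]>.2)&(G[:,2]<.345);P=G[m]; print("pin zmin",P[:,2].min(),P[:,2].max())
L=(P-T[:3,3])@T[:3,:3]
for a in np.arange(-.03,.10,.01):
    Q=L[(L[:,2]>=a)&(L[:,2]<a+.01)]
    if len(Q)>5: print(round(a,3),len(Q),"y mid",round((Q[:,1].min()+Q[:,1].max())/2,4),"w",round(np.ptp(Q[:,1]),4),"xmax",round(Q[:,0].max(),4))
# pulley
b=np.array([.4494,.1679]); 
m=(np.hypot(G[:,0]-.479,G[:,1]-.278)<.055)&(G[:,2]>.02)&(G[:,2]<.12);P=G[m]
for it in range(3):
    pass
for yaw in np.radians([-14,-15,-16,-17,-18]):
    ey=np.array([-np.sin(yaw),np.cos(yaw)]);ex=np.array([np.cos(yaw),np.sin(yaw)])
    l=(P[:,:2]-b); y=l@ey; x=l@ex; r=np.hypot(x,P[:,2]-.07); k=r>.038
    print(np.degrees(yaw),k.sum(),np.percentile(r,[50,95,99]),"y",np.percentile(y[k],[2,50,98]),"x",np.percentile(x[k],[1,99]))
# housing top/ arbor shaft: points y 45..90 mm, near axis
for yaw in np.radians([-14,-16,-18]):
    ey=np.array([-np.sin(yaw),np.cos(yaw)]);ex=np.array([np.cos(yaw),np.sin(yaw)])
    l=G[:,:2]-b;y=l@ey;x=l@ex
    for a in (.065,.075,.085,.095):
        k=(abs(y-a)<.004)&(abs(x)<.03)&(G[:,2]>.05)&(G[:,2]<.09);print(np.degrees(yaw).round(),a,k.sum(),np.round([x[k].min(),x[k].max(),G[k,2].max(),x[k][G[k,2].argmax()]],4) if k.sum() else 0)
E
```

```text
pin zmin 0.21474926479497927 0.3449998626195464
-0.03 2204 y mid 0.0013 w 0.0341 xmax 0.0132
-0.02 595 y mid 0.0011 w 0.0342 xmax 0.0134
-0.01 384 y mid 0.0011 w 0.0342 xmax 0.013
0.0 71 y mid -0.0013 w 0.0218 xmax 0.0125
0.01 86 y mid -0.0014 w 0.0126 xmax 0.0082
0.02 122 y mid -0.0013 w 0.0143 xmax 0.0079
0.03 111 y mid -0.0015 w 0.014 xmax 0.0079
0.04 24 y mid -0.0014 w 0.0143 xmax 0.008
0.05 44 y mid -0.0019 w 0.0085 xmax 0.0053
0.06 44 y mid -0.0018 w 0.0088 xmax 0.0053
0.07 41 y mid -0.0015 w 0.0084 xmax 0.0051
0.08 33 y mid -0.002 w 0.0079 xmax 0.0052
0.09 14 y mid -0.002 w 0.0079 xmax 0.005
-14.0 558 [0.03167615 0.04109008 0.04217019] y [0.10643637 0.109321   0.12268227] x [-0.0415308  0.0398301]
-14.999999999999998 527 [0.03131457 0.04195296 0.04373409] y [0.10582801 0.10940544 0.12280915] x [-0.04352506  0.03777988]
-16.0 494 [0.0310202  0.04331617 0.04540645] y [0.10508797 0.10921047 0.12233237] x [-0.04560758  0.02237081]
-17.0 525 [0.03052766 0.04476487 0.0472185 ] y [0.10435728 0.10918431 0.12223209] x [-0.047407   0.0118211]
-18.0 565 [0.02995309 0.04621557 0.04905516] y [0.10357165 0.1088868  0.12217524] x [-0.04927577  0.00703441]
-14.0 0.065 96 [-0.0104  0.0094  0.0807 -0.0016]
-14.0 0.075 94 [-0.0098  0.0086  0.0806  0.0013]
-14.0 0.085 89 [-0.0094  0.0089  0.0799  0.0002]
-14.0 0.095 93 [-0.0107  0.009   0.0796 -0.0033]
-16.0 0.065 95 [-0.0125  0.0071  0.0807 -0.0038]
-16.0 0.075 93 [-0.0124  0.0059  0.0806 -0.0013]
-16.0 0.085 91 [-0.0123  0.0059  0.0799 -0.0027]
-16.0 0.095 95 [-0.014   0.0057  0.0796 -0.0066]
-18.0 0.065 95 [-0.0147  0.005   0.0807 -0.0059]
-18.0 0.075 92 [-0.0151  0.0034  0.0806 -0.0039]
-18.0 0.085 90 [-0.0154  0.0031  0.0799 -0.0056]
-18.0 0.095 95 [-0.0173  0.0025  0.0796 -0.0099]
```

Emit:
{"op": "move_arm", "data": {"jaw": [2, 2, 2, 2, 2, 2, 2], "dp": [[1.3, -0.67, 0.5], [1.3, -0.67, 0.5], [1.3, -0.67, 0.7], [1.3, -0.67, 1], [0, 0, 1.5], [0, 0, 1.2], [0, 0, 0]], "turn": [[0, 0, 0], [0, 0, 0], [0, 0, 0], [0, 0, 0], [0, 0, 0], [0, 0, 0], [0, 0, 0]]}}

```text
time_s: 6.55
position: [0.4478, 0.1665, 0.2535]
tool_rot: [[0.964, -0.267, -0.005], [-0.267, -0.964, -0.001], [-0.005, 0.002, -1.0]]
ft_force: [0.2, 0.1, -1.2]
grip_width: 0.022
gripper_force: 59.0
```

```bash
cat > al.py <<'E'
from h import *
import sys
s,T,im,d=snap(sys.argv[1]); print(s["time_s"],np.round(T[:3,3],4),np.round(s["q"],1),s["grip_width"],s["ft_force"])
G=cloud("wrist",d,T).reshape(-1,3)
L=(G-T[:3,3])@T[:3,:3]
pin=(np.hypot(L[:,0],L[:,1])<.018)&(G[:,2]>.146+.004)&(L[:,2]>0)
for a in np.arange(.0,.10,.015):
    Q=L[pin&(L[:,2]>=a)&(L[:,2]<a+.015)]
    if len(Q)>5: print(round(a,3),len(Q),"ymid",round((Q[:,1].min()+Q[:,1].max())/2,4),"w",round(np.ptp(Q[:,1]),4),"xmax",round(np.percentile(Q[:,0],97),4))
m=(np.hypot(G[:,0]-.4494,G[:,1]-.168)<.025)&(G[:,2]>.139)&(G[:,2]<.1475);P=L[m]
print("rim tool",len(P),np.round(P.min(0),4),np.round(P.max(0),4))
# outer edge circle fit R=15 on hull
h=cv2.convexHull((P[:,:2]*1e4).astype(np.float32)).reshape(-1,2)/1e4
from scipy.optimize import least_squares
r=least_squares(lambda c:np.hypot(*(h-c).T)-.0148,h.mean(0),loss="soft_l1",f_scale=.0005); print("rim centre tool",np.round(r.x,4),np.round(r.fun*1e3,1))
c=T[:3,:3]@np.array([*r.x,0])+T[:3,3]; print("world",c[:2])
E
python3 al.py w3
```

```text
6.55 [0.4478 0.1665 0.2535] [  6.2  13.7  82.6  -0.   84.  111.6] 0.0220145994356962 [ 0.24219843  0.09574303 -1.22667605]
0.0 95 ymid -0.0013 w 0.0218 xmax 0.0119
0.015 184 ymid -0.0014 w 0.0142 xmax 0.0079
0.03 136 ymid -0.0015 w 0.0142 xmax 0.0078
0.045 44 ymid -0.0018 w 0.0085 xmax 0.005
0.06 63 ymid -0.0015 w 0.0081 xmax 0.005
0.075 55 ymid -0.0016 w 0.0086 xmax 0.0051
0.09 14 ymid -0.002 w 0.008 xmax 0.005
rim tool 439 [-0.011  -0.016   0.1096] [0.0163 0.0119 0.1144]
rim centre tool [ 0.0016 -0.0022] [-0.1 -0.2 -0.1 -0.  -0.2 -0.   0.  -0.2 -0.1 -0.4 -0.4 -0.2 -0.6 -0.5
  0.3 -0.7 -0.8 -0.7 -0.1 -0.2 -0.7 -0.3 -0.3 -0.1 -0.2 -0.3 -0.  -0.2]
world [0.44993929 0.16817749]
```

View pics/w3.png

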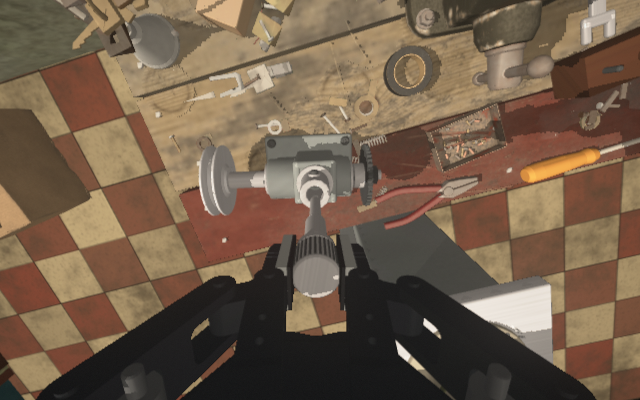

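Emit:
{"op": "move_arm", "data": {"jaw": [2, 2, 2, 2, 2, 2, 2, 2], "dp": [[0.04, -0.09, 0], [0, 0, 0.8], [0, 0, 0.8], [0, 0, 0.8], [0, 0, 0.8], [0, 0, 0.8], [0, 0, 0.5], [0, 0, 0]], "turn": [[-0.005, 0.005, 0], [0, 0, 0], [0, 0, 0], [0, 0, 0], [0, 0, 0], [0, 0, 0], [0, 0, 0], [0, 0, 0]], "force": 30}}

```text
time_s: 7.27
position: [0.4489, 0.167, 0.2097]
tool_rot: [[0.963, -0.268, 0.001], [-0.268, -0.963, -0.006], [0.003, 0.006, -1.0]]
ft_force: [0.5, -0.3, -0.8]
grip_width: 0.0223
gripper_force: 59.0
```

Emit:
{"op": "move_arm", "data": {"jaw": [2, 2, 2, 2, 2, 2], "dp": [[0, 0, 0.5], [0, 0, 0.5], [0, 0, 0.4], [0, 0, 0.3], [0, 0, 0.2], [0, 0, 0]], "turn": [[0, 0, 0], [0, 0, 0], [0, 0, 0], [0, 0, 0], [0, 0, 0], [0, 0, 0]], "force": 30}}

```text
time_s: 7.77
position: [0.4493, 0.1669, 0.1915]
tool_rot: [[0.963, -0.268, 0.003], [-0.268, -0.963, -0.006], [0.004, 0.005, -1.0]]
ft_force: [-1.1, -0.3, -0.6]
grip_width: 0.0223
gripper_force: 59.0
```

Emit:
{"op": "move_arm", "data": {"jaw": [2, 2, 2, 2, 2], "dp": [[0, 0, 0.15], [0, 0, 0.15], [0, 0, 0.15], [0, 0, 0.15], [0, 0, 0]], "turn": [[0, 0, 0], [0, 0, 0], [0, 0, 0], [0, 0, 0], [0, 0, 0]], "force": 30}}

```text
time_s: 8.18
position: [0.4493, 0.1669, 0.1856]
tool_rot: [[0.963, -0.268, 0.003], [-0.268, -0.963, -0.006], [0.004, 0.005, -1.0]]
ft_force: [-1.0, -0.2, -1.3]
grip_width: 0.0228
gripper_force: 59.1
```

Emit:
{"op": "move_arm", "data": {"jaw": [2, 2, 2, 2, 2, 2], "dp": [[0, 0, 0.15], [0, 0, 0.15], [0, 0, 0.15], [0, 0, 0.1], [0, 0, 0.1], [0, 0, 0]], "turn": [[0, 0, 0], [0, 0, 0], [0, 0, 0], [0, 0, 0], [0, 0, 0], [0, 0, 0]], "force": 30}}

```text
time_s: 8.68
position: [0.4494, 0.1669, 0.1792]
tool_rot: [[0.963, -0.268, 0.003], [-0.268, -0.963, -0.006], [0.005, 0.005, -1.0]]
ft_force: [-1.8, 0.1, -2.1]
grip_width: 0.0221
gripper_force: 59.1
```

Emit:
{"op": "move_arm", "data": {"jaw": [3, 4, 5, 5, 5, 5, 5, 5, 5], "dp": [[0, 0, 0], [0, 0, 0], [0, 0, 0], [0, 0, 0], [0, 0, -1], [0, 0, -2], [0, 0, -2], [0, 0, -1.8], [0, 0, 0]], "turn": [[0, 0, 0], [0, 0, 0], [0, 0, 0], [0, 0, 0], [0, 0, 0], [0, 0, 0], [0, 0, 0], [0, 0, 0], [0, 0, 0]], "force": 20}}

```text
time_s: 9.43
position: [0.4506, 0.1675, 0.2507]
tool_rot: [[0.963, -0.268, 0.01], [-0.268, -0.963, -0.005], [0.011, 0.003, -1.0]]
ft_force: [0.4, 0.3, -0.1]
grip_width: 0.05
gripper_force: 0.0
```

```bash
cat > knob.py <<'E'
from h import *
import sys
def knobz(n="side"):
    s,T,im,d=snap(sys.argv[1]+n,n); G=cloud(n,d,T if n=="wrist" else None).reshape(-1,3)
    m=(np.hypot(G[:,0]-.4494,G[:,1]-.168)<.018)&(G[:,2]>.15)&(G[:,2]<.215);P=G[m]
    print(n,s["time_s"],len(P),"ztop",np.round(np.percentile(P[:,2],[90,97,100]),4) if len(P) else 0,np.round(np.median(P,0),4) if len(P) else 0)
    return G
if __name__=="__main__":
    for n in sys.argv[2:]: knobz(n)
E
python3 knob.py k0 wrist side top; python3 - <<'E'
from h import *
s,T=pose();print(s["time_s"],np.round(T,4),np.round(s["q"],1))
G=cloud("wrist",np.load("pics/k0wrist.npz")["d"],T).reshape(-1,3)
m=(np.hypot(G[:,0]-.4494,G[:,1]-.168)<.02)&(G[:,2]>.199)&(G[:,2]<.212);P=G[m];print("top",(P.min(0)+P.max(0))/2,np.ptp(P,axis=0))
b=np.array([.4494,.168])
yaw=np.radians(-13.8);ey=np.array([-np.sin(yaw),np.cos(yaw)]);ex=np.array([np.cos(yaw),np.sin(yaw)])
l=G[:,:2]-b;y=l@ey;x=l@ex
for a in (.065,.075,.085,.095):
    k=(abs(y-a)<.004)&(abs(x)<.03)&(G[:,2]>.05)&(G[:,2]<.09);print(a,k.sum(),np.round([x[k].min(),x[k].max(),G[k,2].max()],4) if k.sum() else 0)
k=(y>.1)&(y<.13)&(abs(x)<.02)&(G[:,2]>.105);print("pulley top",k.sum(),np.percentile(y[k],[1,50,99]),G[k,2].max())
E
```

```text
wrist 9.4333 1100 ztop [0.2047 0.205  0.206 ] [0.4545 0.1666 0.2037]
side 9.4833 215 ztop [0.2059 0.2068 0.2077] [0.4457 0.174  0.1917]
top 9.5333 0 ztop 0 0
9.5833 [[ 0.9634 -0.2679  0.0027  0.449 ]
 [-0.2679 -0.9634 -0.0062  0.1673]
 [ 0.0042  0.0053 -1.      0.2467]
 [ 0.      0.      0.      1.    ]] [  6.4  14.   83.4  -0.4  82.5 112. ]
top [0.44915074 0.16722911 0.20049647] [0.02382888 0.02328445 0.00297818]
0.065 112 [-0.0117  0.0071  0.0756]
0.075 109 [-0.0113  0.0065  0.0756]
0.085 113 [-0.0129  0.0067  0.0755]
0.095 117 [-0.0122  0.0069  0.0761]
pulley top 101 [0.10578687 0.11862059 0.1216674 ] 0.10833359533602371
```

View pics/k0side.png

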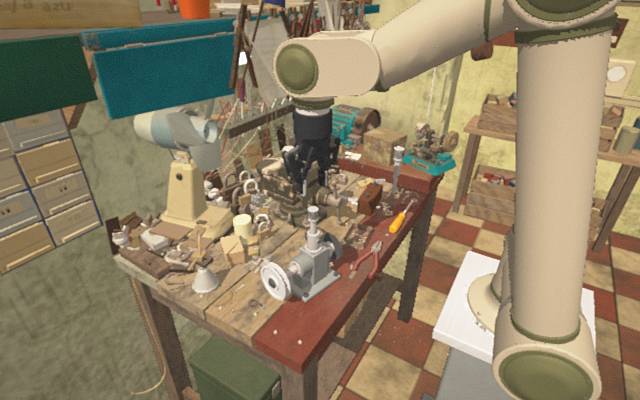

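The side view shows the pin standing upright in the bush (knob at about (314,210), top 0.205 m as expected). Next I move to the pulley and tilt to a near-side rim grasp.

Emit:
{"op": "move_arm", "data": {"jaw": [4, 4, 4, 4, 4, 4, 4, 4, 4, 4, 4, 4], "dp": [[-1.2, -2.28, 0], [-1.2, -2.28, 0], [-1.2, -2.28, 0], [-1.2, -2.28, 0], [-1.2, -2.28, 0], [0, 0, 0], [0, 0, 0], [0, 0, 0], [0, 0, 0], [0, 0, 0], [0, 0, 0], [0, 0, 0]], "turn": [[0.005, -0.004, -0.03], [0, 0, 0], [0, 0, 0], [0, 0, 0], [0, 0.112, 0], [0, 0.112, 0], [0, 0.112, 0], [0, 0.112, 0], [0, 0.112, 0], [0, 0.112, 0], [0, 0.112, 0], [0, 0, 0]], "force": 20}}

```text
time_s: 10.58
position: [0.4212, 0.2891, 0.2523]
tool_rot: [[0.7, -0.223, 0.679], [-0.151, -0.975, -0.165], [0.698, 0.013, -0.716]]
ft_force: [-0.3, -0.4, -0.6]
grip_width: 0.0399
gripper_force: 0.0
```

```bash
cat > pul.py <<'E'
from h import *
yaw=np.radians(-13.8);ey=np.array([-np.sin(yaw),np.cos(yaw),0]);ex=np.array([np.cos(yaw),np.sin(yaw),0]);ez=np.array([0,0,1.])
c=np.array([.4768,.2796,.07])
s,T=pose(); p=T[:3,3]-c; R=T[:3,:3]
print("t",s["time_s"],"TCP",np.round(T[:3,3],4),"q",np.round(s["q"],1),"head xyz mm",np.round([p@ex*1e3,p@ey*1e3,p@ez*1e3],1),"r",np.hypot(p@ex,p@ez)*1e3,"phi pos",np.degrees(np.arctan2(p@ex,p@ez)),"phi tool",np.degrees(np.arctan2(-R[:,2]@ex,-R[:,2]@ez)),"y err",R[:,1]@ex,R[:,1]@ez)
def cmd(r,phi): # shift to polar target in tool cm
    a=np.radians(phi); t=c+r*(np.sin(a)*ex+np.cos(a)*ez); return np.round(R.T@(t-T[:3,3])*100,2)
print("f",np.round(s["ft_force"],2))
E
python3 - <<'E'
from pul import *
print(cmd(.08,-45),cmd(.021,-45))
E
```

```text
t 10.5833 TCP [0.4212 0.2891 0.2523] q [ 36.8  11.2  99.5 -46.4  48.  165. ] head xyz mm [-56.3  -4.  182.3] r 190.78356663614554 phi pos -17.15533206341086 phi tool -44.29450717044925 y err 0.016047840800450987 0.012815946321857678
f [-0.29 -0.43 -0.55]
[-8.79 -0.56  8.98] [-8.72 -0.55 14.88]
```

q6 sits at its limit, so I flip the tool half a turn for the same grasp.

Emit:
{"op": "move_arm", "data": {"jaw": [4, 4, 4, 4, 4, 4, 4, 4, 4, 4, 4, 4], "dp": [[0, 0, 0], [0, 0, 0], [0, 0, 0], [0, 0, 0], [0, 0, 0], [0, 0, 0], [0, 0, 0], [0, 0, 0], [0, 0, 0], [0, 0, 0], [0, 0, 0], [0, 0, 0]], "turn": [[0, 0, -0.125], [0, 0, -0.125], [0, 0, -0.125], [0, 0, -0.125], [0, 0, -0.125], [0, 0, -0.125], [0, 0, -0.125], [0, 0, -0.125], [0, 0, -0.125], [0, 0, -0.125], [0, 0, -0.125], [0, 0, -0.125]]}}

```text
time_s: 11.58
position: [0.4233, 0.2892, 0.2536]
tool_rot: [[0.281, 0.682, 0.676], [0.959, -0.233, -0.164], [0.046, 0.694, -0.719]]
ft_force: [0.2, -0.4, -0.8]
grip_width: 0.0399
gripper_force: 0.0
```

Emit:
{"op": "move_arm", "data": {"jaw": [4, 4, 4, 4, 4, 4, 4, 4, 4, 4, 4, 4], "dp": [[0, 0, 0], [0, 0, 0], [0, 0, 0], [0, 0, 0], [0, 0, 0], [0, 0, 0], [0, 0, 0], [0, 0, 0], [0, 0, 0], [0, 0, 0], [0, 0, 0], [0, 0, 0]], "turn": [[0, 0, -0.125], [0, 0, -0.125], [0, 0, -0.125], [0, 0, -0.125], [0, 0, -0.125], [0, 0, -0.125], [0, 0, -0.125], [0, 0, -0.125], [0, 0, -0.125], [0, 0, -0.125], [0, 0, -0.125], [0, 0, -0.125]]}}

```text
time_s: 12.58
position: [0.4233, 0.2892, 0.2536]
tool_rot: [[-0.66, 0.329, 0.676], [0.3, 0.94, -0.164], [-0.689, 0.094, -0.719]]
ft_force: [-1.1, -0.8, 0.1]
grip_width: 0.0403
gripper_force: 0.0
```

```bash
cat >> pul.py <<'E'
def rot(phi): # rotation vector (tool axes) to flipped orientation: y=+ey, z to axis
    from scipy.spatial.transform import Rotation as Ro
    a=np.radians(phi); z=-(np.sin(a)*ex+np.cos(a)*ez); D=np.c_[np.cross(ey,z),ey,z]
    return np.round(Ro.from_matrix(R.T@D).as_rotvec(),3)
E
python3 - <<'E'
from pul import *
print(rot(-45),cmd(.08,-45))
E
```

```text
t 12.5833 TCP [0.4233 0.2892 0.2536] q [ 36.6  11.2  99.1 -45.8  48.2  -7. ] head xyz mm [-54.2  -3.5 183.6] r 191.44138336471192 phi pos -16.455859286243054 phi tool -44.03884344472704 y err 0.09516377444012539 0.09446154881216637
f [-1.05 -0.85  0.14]
[ 0.001 -0.017 -0.134] [ 8.96 -0.88  8.97]
```

Emit:
{"op": "move_arm", "data": {"jaw": [4, 4, 4, 4, 4, 4, 4, 4], "dp": [[0, 0, 0], [0, 0, 0], [1.8, 0.06, 1.8], [1.8, 0.06, 1.8], [1.8, 0.06, 1.8], [1.8, 0.06, 1.8], [1.8, 0.06, 1.8], [0, 0, 0]], "turn": [[0, 0, -0.12], [0, -0.017, -0.014], [0, 0, 0], [0, 0, 0], [0, 0, 0], [0, 0, 0], [0, 0, 0], [0, 0, 0]]}}

```text
time_s: 13.25
position: [0.4236, 0.2909, 0.1225]
tool_rot: [[-0.688, 0.243, 0.684], [0.172, 0.97, -0.172], [-0.705, -0.001, -0.709]]
ft_force: [-0.1, -0.7, -0.2]
grip_width: 0.04
gripper_force: 0.0
```

```bash
python3 - <<'E'
from pul import *
print(rot(-45),cmd(.08,-45),cmd(.021,-45))
s,T,im,d=snap("w5"); G=cloud("wrist",d,T).reshape(-1,3); l=G-c; x,y,z=l@ex,l@ey,l@ez; r=np.hypot(x,z)
k=(r>.034)&(r<.046)&(abs(y)<.02)
print(k.sum(),"y",np.round(np.percentile(y[k],[1,5,50,95,99])*1e3,1)); k2=k&(abs(y)<.007); A=np.c_[2*x[k],2*z[k],np.ones(k.sum())]
print("r pct",np.percentile(r[k],[50,90,99]))
L=(G-T[:3,3])@T[:3,:3]; print("tool y of pulley",np.round(np.percentile(L[k,1],[2,98])*1e3,1))
E
```

```text
t 13.25 TCP [0.4236 0.2909 0.1225] q [ 37.2  23.8 109.8 -69.2  36.1  16.2] head xyz mm [-54.3  -1.7  52.5] r 75.55740773023588 phi pos -45.9957003178787 phi tool -44.836970030366786 y err 0.00470590120055551 -0.0005953196989547862
f [-0.14 -0.72 -0.2 ]
[-0.004 -0.003 -0.003] [-0.13  0.17 -0.45] [-0.15  0.19  5.45]
1811 y [-8.6 -8.1 -1.1  6.6  7.2]
r pct [0.04085502 0.04370265 0.04445832]
tool y of pulley [-6.7  9. ]
```

View pics/w5.png

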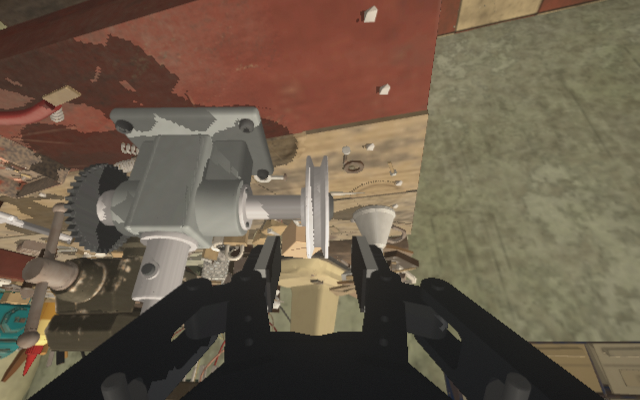

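The wrist view shows the grooved pulley edge-on at (317,205), between the open fingers. I'll ease φ to about −40°, go in and pinch.

Emit:
{"op": "move_arm", "data": {"jaw": [4, 4, 4, 4, 4, 4, 4, 4, 4], "dp": [[-0.8, 0.1, 0], [0, 0, 0.8], [0, 0, 0.9], [0, 0, 0.9], [0, 0, 0.9], [0, 0, 0.9], [0, 0, 0.6], [0, 0, 0.4], [0, 0, 0]], "turn": [[-0.004, 0.085, -0.003], [0, 0, 0], [0, 0, 0], [0, 0, 0], [0, 0, 0], [0, 0, 0], [0, 0, 0], [0, 0, 0], [0, 0, 0]]}}

```text
time_s: 14.05
position: [0.4637, 0.2824, 0.0898]
tool_rot: [[-0.725, 0.237, 0.647], [0.176, 0.971, -0.158], [-0.666, -0.001, -0.746]]
ft_force: [-0.2, -0.3, 0.0]
grip_width: 0.0397
gripper_force: 0.0
```

```bash
python3 - <<'E'
from pul import *
print(rot(-40),cmd(.021,-40))
E
```

```text
t 14.05 TCP [0.4637 0.2824 0.0898] q [ 31.9  27.9 107.7 -68.3  30.8  12.5] head xyz mm [-13.4  -0.4  19.8] r 23.872512567181403 phi pos -34.1084012674541 phi tool -41.73888848087931 y err -0.0014600666072820156 -0.0007158838096610442
f [-0.16 -0.34  0.04]
[0.    0.03  0.002] [0.25 0.04 0.27]
```

Emit:
{"op": "move_arm", "data": {"jaw": [4, 4, 1, 1, 1, 1, 1, 1], "dp": [[0.25, 0.04, 0.2], [0, 0, 0.27], [0, 0, 0], [0, 0, 0], [0, 0, 0], [0, 0, 0], [0, 0, 0], [0, 0, 0]], "turn": [[0, 0.03, 0], [0, 0, 0], [0, 0, 0], [0, 0, 0], [0, 0, 0], [0, 0, 0], [0, 0, 0], [0, 0, 0]], "force": 20}}

```text
time_s: 14.72
position: [0.4642, 0.2816, 0.0855]
tool_rot: [[-0.743, 0.238, 0.625], [0.18, 0.971, -0.155], [-0.644, -0.003, -0.765]]
ft_force: [-0.7, -6.6, 1.4]
grip_width: 0.0155
gripper_force: 22.0
```

```bash
python3 - <<'E'
from pul import *
print(cmd(.019,-40), s["grip_width"],s["gripper_force"])
E
```

```text
t 14.7167 TCP [0.4642 0.2816 0.0855] q [ 31.3  28.  107.2 -64.7  30.4   8.7] head xyz mm [-12.7  -1.   15.5] r 20.031947374218028 phi pos -39.471149554623366 phi tool -40.0896037603687 y err -0.0005299229707835997 -0.0026691446023948844
f [-0.68 -6.56  1.4 ]
[0.02 0.1  0.1 ] 0.015509977750952758 21.966228783130646
```

Emit:
{"op": "move_arm", "data": {"jaw": [1, 1, 1, 1, 1, 1, 1], "dp": [[-0.07, -0.06, 0], [-0.14, 0, 0], [-0.14, 0, 0], [-0.14, 0, 0], [-0.14, 0, 0], [-0.07, 0, 0], [0, 0, 0]], "turn": [[0, 0.035, 0], [0, 0.07, 0], [0, 0.07, 0], [0, 0.07, 0], [0, 0.07, 0], [0, 0.035, 0], [0, 0, 0]], "force": 20}}

```text
time_s: 15.3
position: [0.4698, 0.2802, 0.0882]
tool_rot: [[-0.91, 0.239, 0.34], [0.223, 0.971, -0.086], [-0.35, -0.002, -0.937]]
ft_force: [-3.1, 5.8, -6.3]
grip_width: 0.0156
gripper_force: 22.4
```

```bash
python3 knob.py k1 side; python3 - <<'E'
from pul import *
print(cmd(.02,-20),rot(-20), s["grip_width"],s["gripper_force"])
E
```

```text
side 15.3 0 ztop 0 0
t 15.35 TCP [0.4696 0.2803 0.0882] q [ 24.4  26.5  97.6 -19.5  41.2 -38.7] head xyz mm [-7.1 -1.  18.2] r 19.516129453467 phi pos -21.3894307342458 phi tool -20.64660408323099 y err 1.4201757623976171e-05 -0.0021634102017072062
f [ 0.82  1.95 -7.71]
[-0.05  0.1  -0.05] [-0.002  0.011  0.001] 0.01518730885291928 21.907107532024384
```

```bash
python3 knob.py k2 top wrist
```

```text
top 15.35 119 ztop [0.2072 0.2083 0.209 ] [0.4421 0.1654 0.2047]
wrist 15.4 1339 ztop [0.1586 0.1597 0.1606] [0.443  0.1737 0.1547]
```

View pics/k2wrist.png

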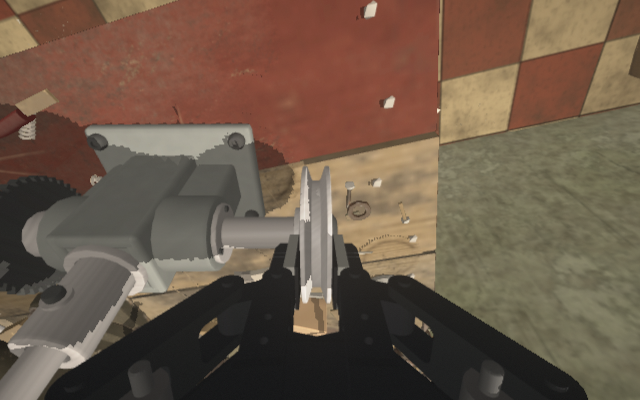

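The wrist view shows the pulley firmly pinched at (315,240). The top camera sees the knob with a baseline height of 0.2047 m, so I go on in 5° steps and watch it.

Emit:
{"op": "move_arm", "data": {"jaw": [1, 1, 1], "dp": [[-0.08, 0, 0.05], [-0.09, 0, 0], [0, 0, 0]], "turn": [[0, 0.044, 0], [0, 0.044, 0], [0, 0, 0]]}}

```text
time_s: 15.7
position: [0.4716, 0.2798, 0.0886]
tool_rot: [[-0.936, 0.239, 0.259], [0.229, 0.971, -0.066], [-0.268, -0.002, -0.963]]
ft_force: [-3.0, 3.5, -5.4]
grip_width: 0.0155
gripper_force: 22.4
```

```bash
python3 knob.py k3 top; python3 pul.py
```

```text
top 15.7 121 ztop [0.2078 0.2087 0.2094] [0.4422 0.1649 0.205 ]
t 15.75 TCP [0.4714 0.2799 0.0886] q [ 22.8  27.   94.8 -13.   46.3 -45.5] head xyz mm [-5.3 -1.  18.6] r 19.299335328525032 phi pos -15.805626993838334 phi tool -15.659475522028584 y err -0.00023130147566232377 -0.0022958865858045355
f [-0.5   2.04 -7.13]
```

Emit:
{"op": "move_arm", "data": {"jaw": [1, 1, 1], "dp": [[-0.09, 0, 0], [-0.09, 0, 0], [0, 0, 0]], "turn": [[0, 0.044, 0], [0, 0.044, 0], [0, 0, 0]]}}

```text
time_s: 16.0
position: [0.4733, 0.2794, 0.0888]
tool_rot: [[-0.955, 0.239, 0.177], [0.234, 0.971, -0.046], [-0.183, -0.003, -0.983]]
ft_force: [-2.9, 3.2, -7.8]
grip_width: 0.0154
gripper_force: 22.0
```

```bash
python3 knob.py k4 top; python3 pul.py
```

```text
top 16.0 121 ztop [0.2071 0.2088 0.2093] [0.4419 0.1647 0.2048]
t 16.05 TCP [0.4731 0.2795 0.0888] q [ 21.2  27.7  92.   -7.9  51.8 -50.6] head xyz mm [-3.5 -1.  18.8] r 19.15212435069329 phi pos -10.607466535312273 phi tool -10.657501853864803 y err -0.0002639304627566704 -0.002452587852505301
f [ -0.31   1.74 -10.83]
```

Emit:
{"op": "move_arm", "data": {"jaw": [1, 1, 1], "dp": [[-0.09, 0, 0.08], [-0.09, 0, 0], [0, 0, 0]], "turn": [[0, 0.044, 0], [0, 0.044, 0], [0, 0, 0]]}}

```text
time_s: 16.3
position: [0.4752, 0.279, 0.0888]
tool_rot: [[-0.967, 0.238, 0.094], [0.237, 0.971, -0.025], [-0.097, -0.002, -0.995]]
ft_force: [-4.4, 2.5, -2.7]
grip_width: 0.0153
gripper_force: 22.6
```

```bash
python3 knob.py k5 top; python3 pul.py
```

```text
top 16.3 118 ztop [0.2073 0.208  0.2084] [0.442  0.1655 0.2048]
t 16.35 TCP [0.4751 0.279  0.0888] q [ 19.7  28.8  89.2  -3.8  57.4 -54.6] head xyz mm [-1.5 -1.  18.8] r 18.89272309321714 phi pos -4.689731202358682 phi tool -5.673730990915058 y err -0.00036370084300645664 -0.00236124949622344
f [-3.16  1.37 -4.46]
```

Emit:
{"op": "move_arm", "data": {"jaw": [1, 1, 1], "dp": [[-0.09, 0, 0.03], [-0.09, 0, 0], [0, 0, 0]], "turn": [[0, 0.044, 0], [0, 0.044, 0], [0, 0, 0]]}}

```text
time_s: 16.6
position: [0.4771, 0.2786, 0.0887]
tool_rot: [[-0.971, 0.238, 0.009], [0.238, 0.971, -0.005], [-0.01, -0.002, -1.0]]
ft_force: [-4.5, 0.7, -1.3]
grip_width: 0.0157
gripper_force: 22.6
```

```bash
python3 knob.py k6 top; python3 pul.py
```

```text
top 16.6 117 ztop [0.2075 0.2082 0.2091] [0.4422 0.1653 0.2051]
t 16.65 TCP [0.477  0.2786 0.0887] q [ 18.2  30.1  86.3  -0.5  63.1 -57.8] head xyz mm [ 0.4 -0.9 18.7] r 18.673334448159153 phi pos 1.227871345828029 phi tool -0.6572277056537944 y err -0.0003015136448300437 -0.0023505742305542227
f [-2.62  0.5  -4.59]
```

Emit:
{"op": "move_arm", "data": {"jaw": [1, 1, 1], "dp": [[-0.06, 0, 0.02], [-0.07, 0, 0], [0, 0, 0]], "turn": [[0, 0.044, 0], [0, 0.044, 0], [0, 0, 0]]}}

```text
time_s: 16.9
position: [0.4785, 0.2782, 0.0883]
tool_rot: [[-0.968, 0.238, -0.076], [0.238, 0.971, 0.016], [0.078, -0.002, -0.997]]
ft_force: [-4.6, 1.0, -3.2]
grip_width: 0.0158
gripper_force: 22.4
```

```bash
python3 knob.py k7 top; python3 pul.py
```

```text
top 16.9 122 ztop [0.2071 0.2087 0.2112] [0.4423 0.1651 0.2048]
t 16.95 TCP [0.4784 0.2783 0.0884] q [ 16.9  31.7  83.5   2.3  68.7 -60.2] head xyz mm [ 1.9 -0.9 18.4] r 18.502513556567276 phi pos 5.879151751131126 phi tool 4.356449245516404 y err -0.0004520342192534271 -0.0023135556467906732
f [-1.98 -0.37 -5.28]
```

Emit:
{"op": "move_arm", "data": {"jaw": [1, 1, 1], "dp": [[-0.07, 0, 0.02], [-0.08, 0, 0], [0, 0, 0]], "turn": [[0, 0.044, 0], [0, 0.044, 0], [0, 0, 0]]}}

```text
time_s: 17.2
position: [0.4799, 0.2779, 0.088]
tool_rot: [[-0.958, 0.238, -0.161], [0.235, 0.971, 0.037], [0.166, -0.002, -0.986]]
ft_force: [-4.8, 1.3, -2.6]
grip_width: 0.0153
gripper_force: 22.3
```

```bash
python3 knob.py k8 top; python3 pul.py
```

```text
top 17.2 121 ztop [0.2072 0.2078 0.2082] [0.442  0.1652 0.2047]
t 17.25 TCP [0.4798 0.278  0.0881] q [ 15.7  33.4  80.6   4.7  74.4 -62.1] head xyz mm [ 3.3 -0.9 18.1] r 18.34464496460041 phi pos 10.256736680064035 phi tool 9.409065547816853 y err -0.0005837774057914504 -0.0022878304158989037
f [-3.72  0.34 -4.97]
```

Emit:
{"op": "move_arm", "data": {"jaw": [3, 3, 3, 3, 3, 3, 3, 3, 3, 3, 3], "dp": [[0, 0, 0], [0, 0, 0], [0, 0, 0], [0.22, 0, 0], [0.22, 0, 0], [0.22, 0, 0], [0.22, 0, 0], [0.22, 0, 0], [0.22, 0, 0], [0.22, 0, 0], [0, 0, 0]], "turn": [[0, 0, 0], [0, 0, 0], [0, 0, 0], [0, -0.115, 0], [0, -0.115, 0], [0, -0.115, 0], [0, -0.115, 0], [0, -0.115, 0], [0, -0.115, 0], [0, -0.115, 0], [0, 0, 0]]}}

```text
time_s: 18.17
position: [0.4655, 0.279, 0.0855]
tool_rot: [[-0.817, 0.243, 0.522], [0.199, 0.97, -0.14], [-0.541, -0.011, -0.841]]
ft_force: [-0.2, -0.6, -1.2]
grip_width: 0.0299
gripper_force: 0.0
```

```bash
python3 - <<'E'
from pul import *
print(cmd(.019,-37),rot(-37), s["grip_width"])
E
python3 knob.py k9 top
```

```text
t 18.1667 TCP [0.4655 0.279  0.0855] q [ 28.7  26.9 103.8 -44.3  32.3 -12.8] head xyz mm [-10.8  -3.3  15.5] r 18.938394402279798 phi pos -34.86246369534559 phi tool -32.72211478664071 y err 0.004973617000353543 -0.010524628256623378
f [-0.2  -0.6  -1.18]
[ 0.07  0.33 -0.01] [-0.011 -0.075  0.002] 0.02987096317194365
top 18.1667 120 ztop [0.2076 0.2086 0.2092] [0.442 0.165 0.205]
```

Emit:
{"op": "move_arm", "data": {"jaw": [3, 3, 1, 1, 1, 1, 1, 1, 1, 1], "dp": [[0.07, 0.22, 0], [0, 0, 0], [0, 0, 0], [0, 0, 0], [0, 0, 0], [0, 0, 0], [0, 0, 0], [-0.085, 0, 0], [-0.085, 0, 0], [0, 0, 0]], "turn": [[-0.011, -0.06, 0.002], [0, 0, 0], [0, 0, 0], [0, 0, 0], [0, 0, 0], [0, 0, 0], [0, 0, 0], [0, 0.044, 0], [0, 0.044, 0], [0, 0, 0]], "force": 20}}

```text
time_s: 19.05
position: [0.4692, 0.2803, 0.0864]
tool_rot: [[-0.833, 0.242, 0.498], [0.209, 0.97, -0.123], [-0.513, 0.001, -0.859]]
ft_force: [-4.0, 4.5, -2.6]
grip_width: 0.0157
gripper_force: 22.1
```

```bash
python3 knob.py k10 top; python3 pul.py
```

```text
top 19.05 120 ztop [0.2068 0.2077 0.2082] [0.442  0.1654 0.2045]
t 19.1 TCP [0.469  0.2804 0.0864] q [ 27.8  26.7 102.8 -39.4  32.6 -17.8] head xyz mm [-7.7 -1.  16.4] r 18.094068717283132 phi pos -25.32619534881963 phi tool -30.987362720251813 y err 0.0037560283019303586 0.001220964760554431
f [ 0.72  0.65 -3.96]
```

Emit:
{"op": "move_arm", "data": {"jaw": [1, 1, 1], "dp": [[-0.09, 0, 0], [-0.09, 0, 0], [0, 0, 0]], "turn": [[0, 0.044, 0], [0, 0.044, 0], [0, 0, 0]]}}

```text
time_s: 19.35
position: [0.4706, 0.28, 0.0868]
tool_rot: [[-0.873, 0.242, 0.423], [0.218, 0.97, -0.105], [-0.436, 0.001, -0.9]]
ft_force: [-0.4, 5.2, -7.0]
grip_width: 0.0157
gripper_force: 21.9
```

```bash
python3 knob.py k11 top; python3 pul.py
```

```text
top 19.35 118 ztop [0.2071 0.2076 0.2082] [0.4423 0.1652 0.2047]
t 19.4 TCP [0.4704 0.2801 0.0868] q [ 26.1  26.5 100.2 -28.5  36.2 -29.2] head xyz mm [-6.3 -1.1 16.8] r 17.968578330145853 phi pos -20.681937849655565 phi tool -25.992328444109248 y err 0.0038503629909034894 0.0005813533051395892
f [ 3.47  2.58 -8.82]
```

Emit:
{"op": "move_arm", "data": {"jaw": [1, 1, 1], "dp": [[-0.08, 0, 0.06], [-0.09, 0, 0], [0, 0, 0]], "turn": [[0, 0.044, 0], [0, 0.044, 0], [0, 0, 0]]}}

```text
time_s: 19.65
position: [0.472, 0.2797, 0.0871]
tool_rot: [[-0.906, 0.243, 0.346], [0.227, 0.97, -0.086], [-0.356, 0.0, -0.934]]
ft_force: [-1.3, 6.3, -5.8]
grip_width: 0.0154
gripper_force: 22.1
```

```bash
python3 knob.py k12 top; python3 pul.py
```

```text
top 19.65 121 ztop [0.2068 0.2078 0.2087] [0.4423 0.1646 0.2038]
t 19.7 TCP [0.4719 0.2797 0.0871] q [ 24.4  26.7  97.6 -19.9  40.7 -38.2] head xyz mm [-4.8 -1.1 17.1] r 17.775233587943468 phi pos -15.535450238853596 phi tool -21.005617154082373 y err 0.003984277404255442 0.0002380427734806508
f [ 1.45  4.62 -6.98]
```

Emit:
{"op": "move_arm", "data": {"jaw": [1, 1, 1], "dp": [[-0.08, 0, 0.03], [-0.09, 0, 0], [0, 0, 0]], "turn": [[0, 0.044, 0], [0, 0.044, 0], [0, 0, 0]]}}

```text
time_s: 19.95
position: [0.4737, 0.2793, 0.0873]
tool_rot: [[-0.933, 0.243, 0.265], [0.234, 0.97, -0.067], [-0.273, -0.0, -0.962]]
ft_force: [-0.8, 6.3, -5.6]
grip_width: 0.0156
gripper_force: 22.2
```

```bash
python3 knob.py k13 top; python3 pul.py
```

```text
top 19.95 127 ztop [0.2037 0.2046 0.2064] [0.4457 0.1642 0.2014]
t 20.0 TCP [0.4735 0.2793 0.0873] q [ 22.7  27.1  94.9 -13.3  45.8 -45. ] head xyz mm [-3.1 -1.  17.3] r 17.57440806774179 phi pos -10.211610462601412 phi tool -15.988138572453453 y err 0.004208322473068432 -0.00018795921685083147
f [ 2.25  5.93 -8.19]
```

The knob has started to drop (about 3.4 mm), so I stop here and look again.

```bash
python3 knob.py k14 top; python3 knob.py k15 top wrist
```

```text
top 20.0 128 ztop [0.2038 0.2049 0.2068] [0.4462 0.1641 0.2014]
top 20.05 130 ztop [0.2041 0.2046 0.2055] [0.4456 0.1643 0.2013]
wrist 20.1 1164 ztop [0.1586 0.1596 0.161 ] [0.4474 0.1738 0.1544]
```

Emit:
{"op": "move_arm", "data": {"jaw": [1, 1], "dp": [[-0.07, 0, 0.02], [0, 0, 0]], "turn": [[0, 0.04, 0], [0, 0, 0]]}}

```text
time_s: 20.32
position: [0.4742, 0.2792, 0.0873]
tool_rot: [[-0.943, 0.243, 0.228], [0.236, 0.97, -0.058], [-0.236, -0.001, -0.972]]
ft_force: [0.8, 6.8, -7.2]
grip_width: 0.0157
gripper_force: 22.0
```

```bash
python3 knob.py k16 top; python3 pul.py
```

```text
top 20.3167 127 ztop [0.2031 0.2043 0.2062] [0.4461 0.1644 0.2009]
t 20.3667 TCP [0.4741 0.2792 0.0873] q [ 22.   27.4  93.6 -10.8  48.3 -47.5] head xyz mm [-2.5 -1.  17.3] r 17.478653552505058 phi pos -8.213305932911807 phi tool -13.714633574015934 y err 0.00414218530971932 -0.0004772789969604364
f [ 1.79  6.83 -7.55]
```

Emit:
{"op": "move_arm", "data": {"jaw": [1, 1], "dp": [[-0.07, 0, 0.02], [0, 0, 0]], "turn": [[0, 0.04, 0], [0, 0, 0]]}}

```text
time_s: 20.53
position: [0.4749, 0.279, 0.0873]
tool_rot: [[-0.951, 0.243, 0.191], [0.238, 0.97, -0.048], [-0.197, -0.001, -0.98]]
ft_force: [-0.8, 7.1, -5.3]
grip_width: 0.0161
gripper_force: 22.1
```

```bash
python3 knob.py k17 top; python3 pul.py
```

```text
top 20.5333 126 ztop [0.2026 0.2038 0.2043] [0.4456 0.1644 0.1996]
t 20.5833 TCP [0.4748 0.279  0.0873] q [ 21.3  27.8  92.4  -8.5  50.8 -49.8] head xyz mm [-1.8 -1.  17.3] r 17.396873201995334 phi pos -6.012163359474708 phi tool -11.423087212107573 y err 0.004332835383732477 -0.000648439701032937
f [ 0.75  6.52 -6.98]
```

Emit:
{"op": "move_arm", "data": {"jaw": [1, 1], "dp": [[-0.07, 0, 0.02], [0, 0, 0]], "turn": [[0, 0.04, 0], [0, 0, 0]]}}

```text
time_s: 20.75
position: [0.4756, 0.2789, 0.0872]
tool_rot: [[-0.958, 0.243, 0.152], [0.24, 0.97, -0.039], [-0.157, -0.001, -0.988]]
ft_force: [-1.0, 7.0, -4.0]
grip_width: 0.0155
gripper_force: 22.3
```

```bash
python3 knob.py k18 top; python3 pul.py; python3 - <<'E'
from h import *
for k in ["k13top","k18top"]:
    im=np.load(f"pics/{k}.npz")["im"]; u,v=map(int,proj("top",[.4494,.168,.2])); print(u,v)
    cv2.imwrite(f"pics/c_{k}.png",cv2.resize(im[v-50:v+50,u-65:u+65],(520,400),interpolation=cv2.INTER_CUBIC)[:,:,::-1])
a=cv2.imread("pics/c_k18top.png"); cv2.imwrite("pics/cc.png",a)
E
```

```text
top 20.75 122 ztop [0.2007 0.2019 0.2032] [0.4442 0.1642 0.1977]
t 20.8 TCP [0.4755 0.2789 0.0872] q [ 20.6  28.3  91.1  -6.5  53.3 -51.8] head xyz mm [-1.1 -1.  17.2] r 17.253866235060766 phi pos -3.73467432610349 phi tool -9.129352738124824 y err 0.004510235664370569 -0.0008949102224909399
f [ 0.68  6.75 -6.5 ]
237 220
237 220
```

View pics/cc.png

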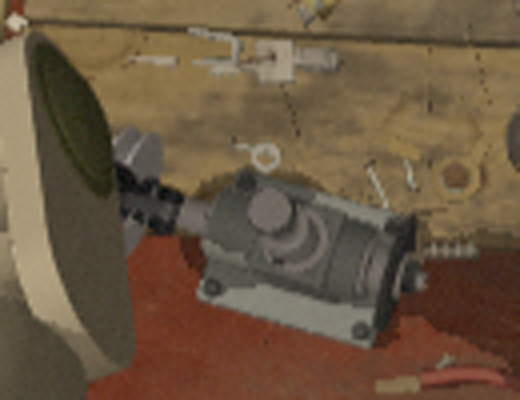

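The crop shows the knob at (270,210), upright in the bush, and depth gives a full 7 mm drop: the pin has caught. I stop turning, release the pulley, back out and come upright.

Emit:
{"op": "move_arm", "data": {"jaw": [3, 3, 3, 3, 3, 3, 3, 3, 3, 3, 3], "dp": [[0, 0, 0], [0, 0, 0], [0, 0, 0], [0, 0, -2], [0, 0, -3], [0, 0, -3], [0, 0, -3], [0, 0, -3], [0, 0, -2], [0, 0, 0], [0, 0, 0]], "turn": [[0, 0, 0], [0, 0, 0], [0, 0, 0], [0, 0, 0], [0, 0, 0], [0, 0, 0], [0, 0, 0], [0, 0.08, 0], [0, 0.08, 0], [0, 0, 0], [0, 0, 0]]}}

```text
time_s: 21.72
position: [0.4538, 0.2838, 0.2464]
tool_rot: [[-0.97, 0.243, 0.001], [0.243, 0.97, 0.0], [-0.001, 0.0, -1.0]]
ft_force: [0.2, 0.4, -1.5]
grip_width: 0.0299
gripper_force: 0.0
```

```bash
python3 knob.py k19 top side; python3 - <<'E'
from pul import *
print(rot(0)); print(np.round(R.T@(np.array([.4494,.1679,.235])-T[:3,3])*100,2))
E
```

```text
top 21.7167 122 ztop [0.2003 0.2012 0.2037] [0.4445 0.1644 0.1979]
side 21.7667 203 ztop [0.1988 0.1997 0.2004] [0.4445 0.1739 0.1855]
t 21.8167 TCP [0.4525 0.2839 0.2448] q [ 19.4  19.8  75.3   0.   85.2 -56.6] head xyz mm [-24.6  -1.6 174.8] r 176.54265637396318 phi pos -8.010094392673048 phi tool 0.16019811038660786 y err 0.003752076685024107 -0.0015132860775608388
f [ 0.88 -0.05 -0.54]
[-0.002 -0.003 -0.004]
[ -2.51 -11.33   0.99]
```

Emit:
{"op": "move_arm", "data": {"jaw": [1, 0, 0, 0, 0, 0, 0, 0, 0], "dp": [[-0.5, -2.27, 0], [-0.5, -2.27, 0], [-0.5, -2.27, 0], [-0.5, -2.27, 0], [-0.5, -2.25, 0], [0, 0, 1.2], [0, 0, 1.3], [0, 0, 1], [0, 0, 0]], "turn": [[0, 0, 0], [0, 0, 0], [0, 0, 0], [0, 0, 0], [0, 0, 0], [0, 0, 0], [0, 0, 0], [0, 0, 0], [0, 0, 0]]}}

```text
time_s: 22.57
position: [0.4482, 0.1681, 0.2081]
tool_rot: [[-0.97, 0.242, -0.008], [0.242, 0.97, -0.001], [0.007, -0.002, -1.0]]
ft_force: [-0.1, -0.2, 0.8]
grip_width: 0.0002
gripper_force: 0.0
```

```bash
python3 - <<'E'
from pul import *
print(np.round(R.T@(np.array([.4494,.1679,.199])-T[:3,3])*100,2),s["grip_width"],R[:,2])
E
```

```text
t 22.5667 TCP [0.4482 0.1681 0.2081] q [  6.3  16.   87.2   0.   77.2 -69.7] head xyz mm [  -1.2 -115.1  138.1] r 138.11569396454192 phi pos -0.48390308814260524 phi tool 0.4181664837544812 y err 0.0032989403513162406 -0.0023815666441886593
f [-0.13 -0.18  0.76]
[-0.13  0.01  0.91] 0.00019785355708611926 [-7.64995448e-03 -5.48502286e-04 -9.99970588e-01]
```

Emit:
{"op": "move_arm", "data": {"jaw": [0, 0, 0, 0, 0, 0], "dp": [[-0.1, 0, 0.3], [0, 0, 0.3], [0, 0, 0.2], [0, 0, 0.15], [0, 0, 0.1], [0, 0, 0]], "turn": [[0, -0.007, 0], [0, 0, 0], [0, 0, 0], [0, 0, 0], [0, 0, 0], [0, 0, 0]]}}

```text
time_s: 23.07
position: [0.4508, 0.1682, 0.2003]
tool_rot: [[-0.97, 0.241, 0.004], [0.241, 0.97, -0.001], [-0.004, 0.0, -1.0]]
ft_force: [0.0, -0.2, 0.2]
grip_width: 0.0003
gripper_force: 0.0
```

Emit:
{"op": "move_arm", "data": {"jaw": [0, 0, 0, 0, 0, 0], "dp": [[0.12, 0, 0], [0, 0, 0.1], [0, 0, 0.1], [0, 0, 0.1], [0, 0, 0.1], [0, 0, 0]], "turn": [[0, 0, 0], [0, 0, 0], [0, 0, 0], [0, 0, 0], [0, 0, 0], [0, 0, 0]]}}

```text
time_s: 23.57
position: [0.45, 0.1685, 0.1967]
tool_rot: [[-0.97, 0.241, 0.005], [0.241, 0.97, -0.0], [-0.005, 0.001, -1.0]]
ft_force: [0.2, 0.2, 2.9]
grip_width: -0.0002
gripper_force: 1.6
```

Contact has begun at about 0.1975, so I keep pushing gently.

Emit:
{"op": "move_arm", "data": {"jaw": [0, 0, 0, 0, 0, 0, 0], "dp": [[0, 0, 0.1], [0, 0, 0.1], [0, 0, 0.1], [0, 0, 0.1], [0, 0, 0.1], [0, 0, 0.1], [0, 0, 0]], "turn": [[0, 0, 0], [0, 0, 0], [0, 0, 0], [0, 0, 0], [0, 0, 0], [0, 0, 0], [0, 0, 0]]}}

```text
time_s: 24.15
position: [0.4495, 0.1684, 0.1899]
tool_rot: [[-0.97, 0.241, 0.003], [0.241, 0.97, -0.001], [-0.003, -0.0, -1.0]]
ft_force: [-0.2, -0.6, 0.2]
grip_width: 0.0
gripper_force: 0.0
```

Emit:
{"op": "move_arm", "data": {"jaw": [0, 0, 0, 0, 0, 0, 0, 0, 0], "dp": [[0, 0, 0.15], [0, 0, 0.15], [0, 0, 0.15], [0, 0, 0.15], [0, 0, 0.15], [0, 0, 0.15], [0, 0, 0.1], [0, 0, 0.1], [0, 0, 0]], "turn": [[0, 0, 0], [0, 0, 0], [0, 0, 0], [0, 0, 0], [0, 0, 0], [0, 0, 0], [0, 0, 0], [0, 0, 0], [0, 0, 0]]}}

```text
time_s: 24.9
position: [0.4496, 0.1685, 0.1792]
tool_rot: [[-0.97, 0.241, 0.004], [0.241, 0.97, -0.001], [-0.004, 0.0, -1.0]]
ft_force: [-0.5, 0.4, 1.5]
grip_width: -0.0
gripper_force: 0.7
```

Force is 1.5 N, as expected past the balls. Seating should come at about 0.1725.

Emit:
{"op": "move_arm", "data": {"jaw": [0, 0, 0, 0, 0, 0, 0, 0], "dp": [[0, 0, 0.1], [0, 0, 0.1], [0, 0, 0.1], [0, 0, 0.1], [0, 0, 0.08], [0, 0, 0.06], [0, 0, 0.04], [0, 0, 0]], "turn": [[0, 0, 0], [0, 0, 0], [0, 0, 0], [0, 0, 0], [0, 0, 0], [0, 0, 0], [0, 0, 0], [0, 0, 0]]}}

```text
time_s: 25.57
position: [0.4497, 0.1685, 0.1735]
tool_rot: [[-0.97, 0.241, 0.004], [0.241, 0.97, -0.001], [-0.004, 0.0, -1.0]]
ft_force: [-1.1, -0.3, 3.3]
grip_width: 0.0002
gripper_force: 1.6
```

Emit:
{"op": "move_arm", "data": {"jaw": [0, 0, 0, 0], "dp": [[0, 0, 0.05], [0, 0, 0.05], [0, 0, 0.03], [0, 0, 0]], "turn": [[0, 0, 0], [0, 0, 0], [0, 0, 0], [0, 0, 0]]}}

```text
time_s: 25.9
position: [0.4498, 0.1685, 0.1726]
tool_rot: [[-0.97, 0.241, 0.005], [0.241, 0.97, -0.0], [-0.005, 0.001, -1.0]]
ft_force: [-2.4, 0.8, 7.0]
grip_width: -0.0004
gripper_force: 3.8
```

Emit:
{"op": "move_arm", "data": {"jaw": [0, 0, 0, 0], "dp": [[0, 0, 0.05], [0, 0, 0.05], [0, 0, 0], [0, 0, 0]], "turn": [[0, 0, 0], [0, 0, 0], [0, 0, 0], [0, 0, 0]]}}

```text
time_s: 26.23
position: [0.4499, 0.1686, 0.1725]
tool_rot: [[-0.97, 0.241, 0.006], [0.241, 0.97, -0.0], [-0.006, 0.001, -1.0]]
ft_force: [-4.5, -0.1, 16.0]
grip_width: -0.0001
gripper_force: 8.0
```

The push has stopped hard at 0.1725, which is the seated height. I back off and check.

Emit:
{"op": "move_arm", "data": {"jaw": [0, 0, 0, 0, 0, 0, 0, 0], "dp": [[0, 0, -0.5], [0, 0, -1.5], [0, 0, -2.5], [0, 0, -2.5], [0, 0, -2], [0, 0, -1], [0, 0, 0], [0, 0, 0]], "turn": [[0, 0, 0], [0, 0, 0], [0, 0, 0], [0, 0, 0], [0, 0, 0], [0, 0, 0], [0, 0, 0], [0, 0, 0]]}}

```text
time_s: 26.9
position: [0.4492, 0.1684, 0.2707]
tool_rot: [[-0.97, 0.241, 0.004], [0.241, 0.97, -0.001], [-0.004, 0.0, -1.0]]
ft_force: [-0.6, 0.4, -0.4]
grip_width: -0.0001
gripper_force: 0.0
```

```bash
python3 - <<'E'
from h import *
import time
for n in ["wrist","side"]:
    s,T,im,d=snap("end"+n,n); G=cloud(n,d,T if n=="wrist" else None).reshape(-1,3)
    m=(np.hypot(G[:,0]-.4494,G[:,1]-.168)<.02)&(G[:,2]>.15)&(G[:,2]<.21);P=G[m]; t=P[P[:,2]>np.percentile(P[:,2],98)-.004]
    print(n,s["time_s"],len(P),np.percentile(P[:,2],[50,90,98]),"top mid",(t.min(0)+t.max(0))/2,np.ptp(t,axis=0),s["ft_force"])
E
```

```text
wrist 26.9 655 [0.17098433 0.17206812 0.17264237] top mid [0.44798582 0.16652253 0.1709389 ] [0.02471092 0.02433898 0.00436208] [-0.63740812  0.35841786 -0.40799957]
side 26.95 141 [0.1670852  0.17357794 0.17422346] top mid [0.44691057 0.16911242 0.17294435] [0.02306209 0.02215888 0.00529361] [-0.40206825 -0.1951285  -0.69430931]
```

```bash
python3 -c "
from rig import ticket
print(ticket.close_job())"
```

```text
the job is handed in; nothing more can be done
None
```

The locking pin is through the arbor and pushed home: the knob top stopped at 0.1725 m, its seated height, under 16 N of push. The gripper is clear and the job was handed in at about 27 s; no verdict came back.

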